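Square up two mould plates in the corner of a stacking jig

TASK

On the jig beside the tote, push the aluminium plate that lies on the two wooden runners across onto the other aluminium plate, then push both fully home against the two dark steel fences, so that they make one square, flush pile in the corner. Keep the plates flat on the way (slide them, do not lift or tip them), leave the jar, gauge block and hex key where they are, and let go at the end.

Things in the scene. Friction and masses are not known exactly. Their poses are not given: they have to be found in the camera images.
- squaring_jig: Fixed jig. Origin: on the table (z = 0) under its middle. Axes: x along it, from the runners to the far fence; y across it, away from the side fence and the tote; z up. In jig axes, mm: grey painted deck with top at z = 10, x -125 to 127, y -79 to 103. Right of it (jig -y) stands the fixed tote of pellets, 165 high, its wall 30 or more from the deck: keep the gripper clear of it.
- jig_home (a point): On the deck's top face, jig point (50, 0, 10) mm: where the middle of the lower plate's underside lies when the plate is home against both fences. Axes as the jig's.
- far_fence (a point): Middle of the foot of the far fence's inner face, jig point (90, -12, 10) mm. Dark steel bar along the jig's y: inner face at x = 90, from y = -76 to 52, 16 thick, top at z = 36; screw heads 2 higher.
- side_fence (a point): Middle of the foot of the side fence's inner face, jig point (66, -60, 10) mm. Dark steel bar along the jig's x: inner face at y = -60, from x = 27 to 106, 16 thick, top at z = 36; screw heads 2 higher.
- runners (a point): Middle of the space between the two wooden runners, at the height of their tops, jig point (-68, 16, 19.5) mm. The runners lie along the jig's x from -120 to -16; one at y -52 to -26, one at y 58 to 84, tops at z = 19.5. The channel between them is 84 wide with the deck (z = 10) as its floor: fingers can run along it behind the plates.
- lower_plate: Plain pale aluminium plate with four small tapped holes, 80 (x) x 120 (y) x 8 (z) mm, 0.17 to 0.33 kg, starting on the jig's deck up to 0.1 rad askew, 8 to 16 mm short of home in the jig's x and 10 to 22 mm in its y. Origin: middle of its underside; x along its short side, y along its long side, z up. Home: underside 10, top 18 mm above the table, turned as the jig.
- upper_plate: Same kind of plate (80 x 120 x 8 mm, same origin and axes, 0.17 to 0.33 kg), starting across the two runners, up to 0.06 rad askew, 110 to 124 mm short of home in the jig's x and 10 to 22 mm in its y, so that it clears the side fence's end when slid along +x. Home: straight on the lower plate, underside 18, top 26 mm above the table (1.5 mm lower than on the runners).
- jar: Bystander: clear jar of small yellow parts, 52 mm across, 58 mm high, standing; origin in the middle of its underside. Leave it.
- gauge_block: Bystander: small off-white gauge block, 22 x 60 x 14 mm, lying; origin in the middle of its underside. Leave it.
- hex_key: Bystander: dark L-shaped hex key, 33 x 93 x 6 mm, lying; origin in the middle of its underside. Leave it.

How it is judged:
By the outcome, as a careful person would: the job done as asked, in the order asked, and still so for the second after the job is handed in, with the robot touching nothing.
It also fails if it takes over 58 s, if anything falls off the work surface, if the arm or the gripper's body presses on something with over 40 N, if the wrist force passes 120 N, or if a joint passes its speed limit or range.

ROBOT

A 7-joint arm with a two-finger parallel gripper is mounted at the origin on the work surface; the furniture and walls round the work are solid. World frame = base frame: x ahead of the robot, y to its left, z up, the work surface at z = 0. Lengths are in m, angles in rad, forces in N, time in s.
With the tool pointing down it reaches from about 0.4 to 0.85 m from the base axis. Payload 4.5 kg.
Tool frame: the origin (TCP) lies midway between the tips of the shut fingers; the grasp point (between the pads) lies 19 mm behind it (robot.hold_point_z is the z of the grasp point in the tool frame, in m); z points along the fingers, y is the line along which they close (so a half turn about z gives the same grasp; the last joint's range is limited). The gripper opens to 88 mm and grips with 3 to 60 N. Pads are 18 mm wide; open, the fingers measure 123 mm over their backs; the gripper's body (75 mm by 187 mm) begins 45 mm behind the grasp point.
Start: joints at [-1.242, 0.689, -0.195, 1.565, 0.157, 0.902, -0.215], TCP at [0.182, 0.598, 0.239] pointing down, gripper open.
Joint ranges: [-3.01, 3.01], [-0.46, 2.08], [-1.47, 1.51], [0.13, 2.56], [-1, 4.14], [0.04, 2.09], [-2.66, 2.66]. Speed limits (rad/s): [2.57, 2.57, 3.14, 3.14, 3.14, 3.14, 3.14].

INTERFACE

Orientations are given as a unit quaternion [x, y, z, w].
In Python, from bench import status, viewer, robot gives the robot as it stands.
- The arm moves only by the tool send_rows, never from a script. Its argument "rows" is a list that holds one entry, the list of rows, each a list of 7 numbers: the gripper command: -1 is fully open, 1 is shut, values between are in proportion, then the shift along the tool's x, y, z in cm, then the turn, a rotation vector about the tool's x, y, z in rad. In form: [[[claw, x, y, z, wx, wy, wz], ...]]. A call has 1 to 5 rows; each row shifts and turns the commanded pose from where the row before left it, along the tool's axes as they then stand; what a row does not reach is not made up. A row lasts 1/12 s, in which the tool goes at most 41.7 mm and 7.16 degrees, less where a joint would pass 70% of its speed; a pose out of reach is approached as far as the arm can. A call is refused whole if a number of a shift passes 4.17 or a number of a turn 0.125, either way. A call with a gripper value outside its range is refused whole. The fingers move at their own pace and stop on an object; "squeeze" is the grip in N (left out, the last holds). Time passes only in rows, so rows that do not move let the fingers close. It gives the time, the measured TCP pose, the force, the opening and the grip force at its end, in the units of the state.
- status.state(): the state, without advancing time (a new reading comes with each control period).
- viewer.capture(name): name is "scene" or "top"; returns a dict with "color" (420x560x3 uint8, red, green, blue), "mtx" (3x3 intrinsics, pixels), "pose" (4x4, takes a point from camera to world coordinates). Camera axes: x right, y up, looking along -z (the intrinsics and any distortion apply to the point x, -y, -z); pixel columns grow to the right and rows downward; lengths in m; the calibration is good to about 2 mm. A picture is of the moment at which its call begins. There is no depth.
- robot.sign_off(): hands the job in; it is judged then, once.
The state is a dict: "clock": time; "q": joint angles; "joint_vel": joint speeds; "tau": joint torques, N m; "eef_pos": TCP position; "ee_rot": TCP orientation; "wrist_force": force on the tool from outside, world axes, zero at the start; "ft_torque": the same for the moment, N m; "grip_width": opening from 0.0 (shut) to 1.0 (fully open); "gripper_force": force on a finger pad.
Only numpy, scipy, OpenCV 4.12 (cv2) and the standard library are available. Lean on these libraries where they do the work, as an engineer would, in place of code of your own. Each camera call takes 0.05 s, during which the arm holds its last target. There are 200 camera calls.

## Working session

There is one attempt and no reset: what is moved stays moved. The work goes in short steps, Python scripts to look and compute and a tool call to move; the robot and the scene stay as the last step left them, time stands still between calls to the robot, and variables do not carry over. Pictures are saved under pics/ and viewed, at most 10 in all, crops included, and the job is handed in when it is done.

Besides the shell and the picture viewer there is one more tool, called after "Call:" as a command line: name --argument value ..., lists and objects as JSON in quotes. send_rows: Moves the arm, as the interface text tells. Its arguments: {"type":"object","properties":{"rows":{"type":"array"},"squeeze":{"type":"number"}},"required":["rows"]}

```bash
ls; mkdir -p pics; python3 - <<'E'
from bench import status, viewer, robot
import cv2,numpy as np
np.set_printoptions(precision=4,suppress=True)
print(status.state())
for n in("scene","top"):
    c=viewer.capture(n); cv2.imwrite(f"pics/{n}0.png",c["color"][:,:,::-1]); print(n,c["mtx"],c["pose"],[k for k in c])
    np.savez(f"{n}0.npz",**c)
E
```

```text
pics
{'clock': 0.0, 'q': array([-1.2422,  0.69  , -0.1945,  1.5663,  0.1573,  0.9025, -0.2151]), 'joint_vel': array([-0.0007,  0.0023,  0.0024, -0.0006,  0.001 ,  0.0004, -0.001 ]), 'tau': array([ -0.0002, -52.7559,  -1.2668, -15.343 ,  -0.0527,   0.0066,
         0.0002]), 'eef_pos': array([0.1815, 0.5974, 0.2379]), 'ee_rot': array([ 0.1468,  0.9892, -0.0009, -0.0001]), 'wrist_force': array([ 0.356 , -0.6472, -0.4142]), 'ft_torque': array([ 0.0066,  0.06  , -0.0163]), 'gripper_force': 0.0, 'grip_width': 1.0020942918156623}
scene [[391.032    0.     281.8179]
 [  0.     391.032  208.5991]
 [  0.       0.       1.    ]] [[ 0.9998  0.0156  0.0085  0.5056]
 [-0.0087  0.8462 -0.5328 -0.2162]
 [-0.0155  0.5326  0.8462  0.755 ]
 [ 0.      0.      0.      1.    ]] ['color', 'mtx', 'pose']
top [[471.1133   0.     282.5136]
 [  0.     471.1133 210.242 ]
 [  0.       0.       1.    ]] [[-0.0226  0.9897 -0.1413  0.4156]
 [-0.9997 -0.0223  0.0034  0.2233]
 [ 0.0002  0.1413  0.99    0.8788]
 [ 0.      0.      0.      1.    ]] ['color', 'mtx', 'pose']
```

```bash
python3 - <<'E'
import cv2,numpy as np
a=cv2.imread("pics/scene0.png");b=cv2.imread("pics/top0.png")
cv2.imwrite("pics/top1.png",cv2.resize(b,(798,598),interpolation=cv2.INTER_CUBIC))
cv2.imwrite("pics/scene1.png",cv2.resize(a,(798,598),interpolation=cv2.INTER_CUBIC))
E
```

```text
(no output)
```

View pics/top1.png

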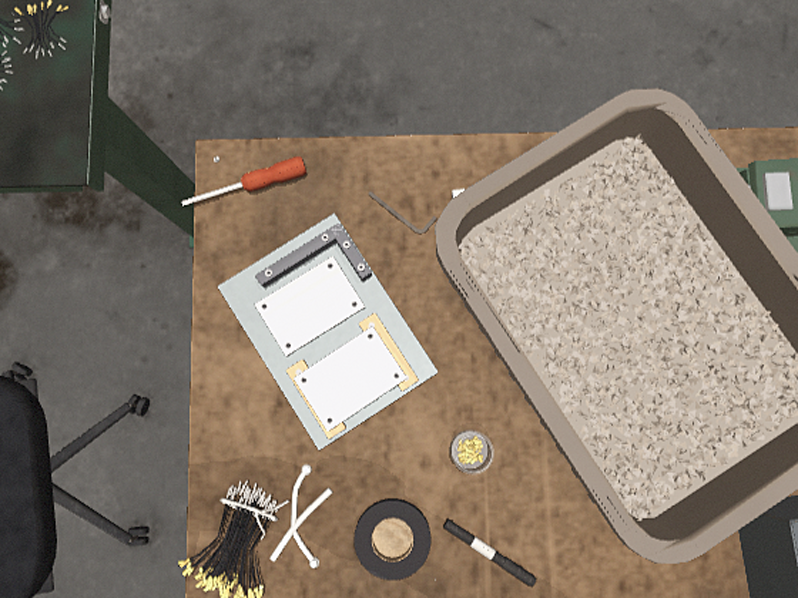

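View pics/scene1.png

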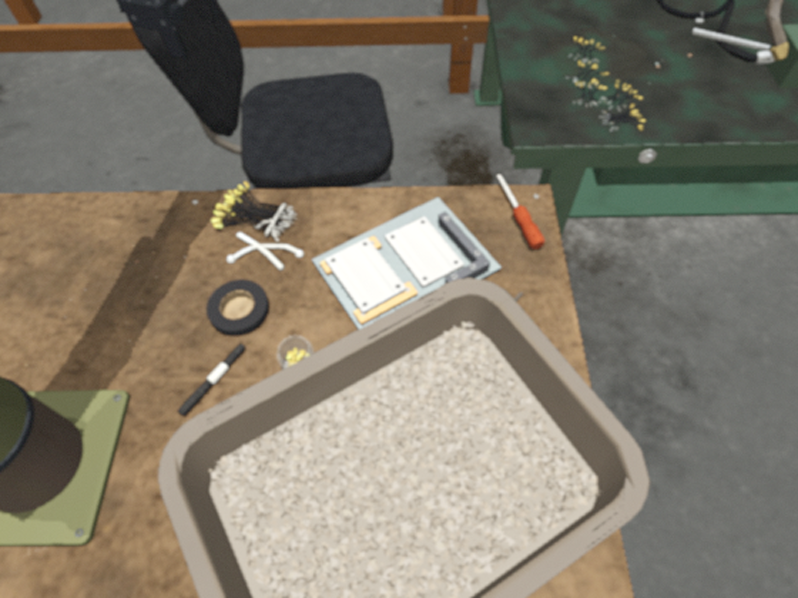

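The top view shows the jig at x 218–437, y 213–449, with its fence corner at about (350,235). I'll enlarge the jig in both views.

```bash
python3 - <<'E'
import cv2,numpy as np
b=cv2.imread("pics/top0.png");a=cv2.imread("pics/scene0.png")
cv2.imwrite("pics/topc.png",cv2.resize(b[146:318,148:312],None,fx=3.48,fy=3.48,interpolation=cv2.INTER_CUBIC))
cv2.imwrite("pics/scenec.png",cv2.resize(a[134:234,214:356],None,fx=5.6,fy=5.6,interpolation=cv2.INTER_CUBIC))
E
```

```text
(no output)
```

View pics/topc.png

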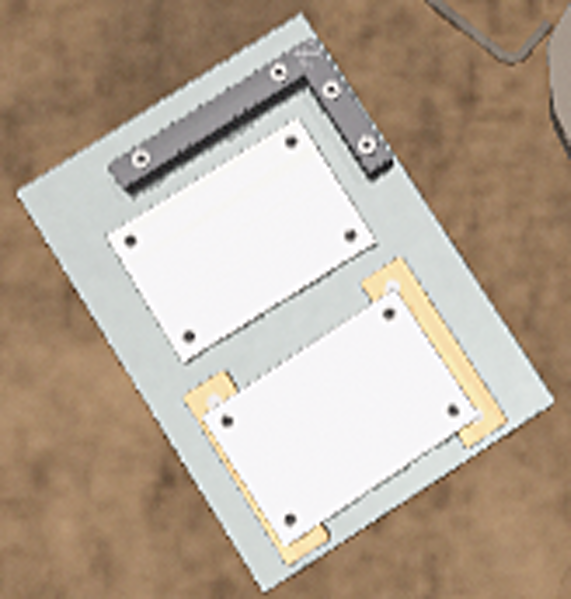

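View pics/scenec.png

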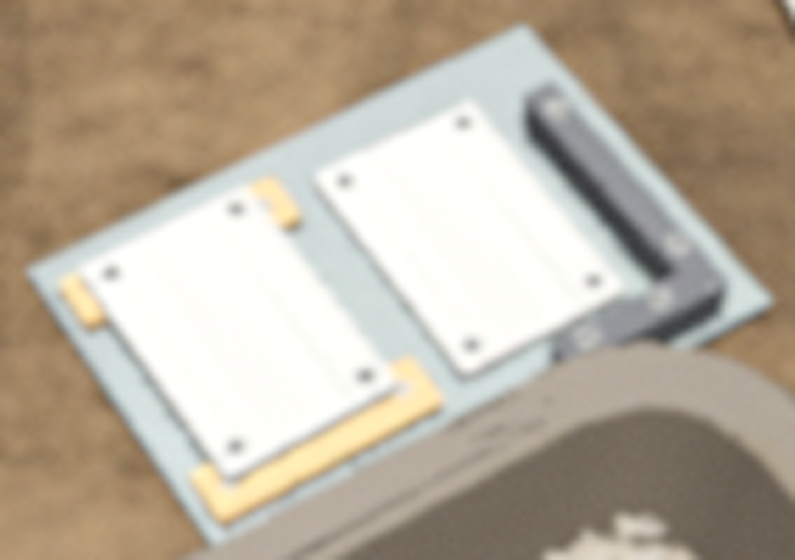

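Deck corners, plate holes and plate corners are clear in both crops. Next I triangulate them and fit the poses.

```bash
cat >geo.py <<'E'
import numpy as np, cv2
def ray(c,uv):
    uv=np.atleast_2d(uv); K,P=c["mtx"],c["pose"]
    d=np.c_[(uv[:,0]-K[0,2])/K[0,0],-(uv[:,1]-K[1,2])/K[1,1],-np.ones(len(uv))]@P[:3,:3].T
    return P[:3,3],d
def onz(c,uv,z):
    o,d=ray(c,uv); return (o+d*((z-o[2])/d[:,2])[:,None])
def tri(c1,u1,c2,u2):
    o1,d1=ray(c1,u1);o2,d2=ray(c2,u2);out=[]
    for a,b in zip(d1,d2):
        s=np.linalg.lstsq(np.c_[a,-b],o2-o1,rcond=None)[0]; out.append((o1+a*s[0]+o2+b*s[1])/2)
    return np.array(out)
def fit2(m,p):  # rigid m->p
    m,p=np.asarray(m,float),np.asarray(p,float); cm,cp=m.mean(0),p.mean(0)
    A=(m-cm).T@(p-cp); t=np.arctan2(A[0,1]-A[1,0],A[0,0]+A[1,1])
    R=np.array([[np.cos(t),-np.sin(t)],[np.sin(t),np.cos(t)]]); o=cp-R@cm
    return t,o,np.abs(p-(m@R.T+o)).max()
E
python3 - <<'E'
from geo import *
np.set_printoptions(precision=4,suppress=True)
T=np.load("top0.npz");S=np.load("scene0.npz")
tc=lambda l:np.array([[148+(x+.5)/3.48-.5,146+(y+.5)/3.48-.5] for x,y in l])
sc=lambda l:np.array([[214+(x+.5)/5.6-.5,134+(y+.5)/5.6-.5] for x,y in l])
deckm=np.array([(127,-79),(127,103),(-125,103),(-125,-79)])/1e3
dT=tc([(303,13),(18,190),(265,591),(553,402)]); dS=sc([(773,300),(527,25),(27,270)])
print("deck tri",tri(T,dT[:3],S,dS))
t,o,e=fit2(deckm,onz(T,dT,.01)[:,:2]);print("jig top",t,o,e)
print("jig scene",fit2(deckm[:3],onz(S,dS,.01)[:,:2]))
R=np.array([[np.cos(t),-np.sin(t)],[np.sin(t),np.cos(t)]])
H={"low":([(130,240),(291,142),(350,236),(189,336)],[(463,122),(594,281),(472,345),(345,181)],.018,[(107,235),(299,119),(376,243),(185,361)]),
"up":([(227,421),(389,314),(453,410),(290,519)],[(237,209),(366,375),(236,447),(111,273)],.0275,[(203,413),(396,290),(481,420),(287,545)])}
for k,(a,b,z,cor) in H.items():
    X=tri(T,tc(a),S,sc(b)); print(k,"z",X[:,2])
    P=onz(T,tc(a),z)[:,:2]; J=(P-o)@R*1e3
    print("holes jig",J,"mid",J.mean(0))
    C=(onz(T,tc(cor),z)[:,:2]-o)@R*1e3; print("corners",C)
    th,oo,e=fit2([(40,60),(40,-60),(-40,-60),(-40,60)],C);print("plate jig",th,oo,e)
E
```

```text
deck tri [[0.6596 0.3086 0.0097]
 [0.5647 0.4621 0.0108]
 [0.3496 0.3305 0.0099]]
jig top 0.5498674526698757 [0.5096 0.3091] 0.0019134209797918023
jig scene (np.float64(0.5536194117380852), array([0.5109, 0.3088]), np.float64(0.0012771319661720182))
low z [0.018  0.0169 0.0168 0.0177]
holes jig [[ 68.7447  64.7018]
 [ 67.3916 -34.8994]
 [  7.4424 -34.3824]
 [  8.3949  64.9557]] mid [37.9934 15.0939]
corners [[ 77.6343  73.5637]
 [ 75.7061 -45.1222]
 [ -3.1796 -43.9612]
 [ -1.6603  73.5523]]
plate jig -0.012333105728921143 [37.1251 14.5081] 1.4445654220608048
up z [0.0268 0.0271 0.0266 0.0271]
holes jig [[ -41.1264   70.364 ]
 [ -39.6776  -29.4946]
 [ -99.509   -30.6484]
 [-100.9796   69.37  ]] mid [-70.3232  19.8977]
corners [[ -30.9254   78.6253]
 [ -31.0617  -39.2863]
 [-111.6445  -40.016 ]
 [-111.2435   77.5647]]
plate jig 0.0019146633790242727 [-71.2188  19.2219] 1.5805205332222982
```

The jig origin is at (0.510, 0.309) with yaw 0.551. The upper plate is at jig (-70.5, 20) and the lower at (38, 15). Triangulated heights of 27 and 17.5 mm agree with the text. I'll turn the tool so its y lies along jig y, with the fingers at about 30 mm opening.

Call:
send_rows --rows '[[[0.32,0,0,0,0,0,-0.12],[0.32,0,0,0,0,0,-0.12],[0.32,0,0,0,0,0,-0.12],[0.32,0,0,0,0,0,-0.12],[0.32,0,0,0,0,0,-0.12]]]'

```text
clock: 0.52
eef_pos: [0.1816, 0.5977, 0.2383]
ee_rot: [-0.155, 0.988, -0.0, -0.0]
wrist_force: [0.4, -0.5, -0.7]
grip_width: 0.652
gripper_force: 0.0
```

Call:
send_rows --rows '[[[0.32,0,0,0,0,0,-0.12],[0.32,0,0,0,0,0,-0.12],[0.32,0,0,0,0,0,0]]]'

```text
clock: 0.77
eef_pos: [0.1818, 0.5976, 0.2381]
ee_rot: [-0.271, 0.963, -0.0, -0.0]
wrist_force: [0.3, 0.6, -1.0]
grip_width: 0.42
gripper_force: 0.0
```

```bash
cat >st.py <<'E'
from bench import status
import numpy as np
from scipy.spatial.transform import Rotation as Ro
np.set_printoptions(precision=3,suppress=True)
s=status.state(); t=.551; R=np.array([[np.cos(t),-np.sin(t)],[np.sin(t),np.cos(t)]])
M=Ro.from_quat(s["ee_rot"]).as_matrix()
print("clk",s["clock"],"jig mm",(s["eef_pos"][:2]-[.510,.309])@R*1e3,"z",s["eef_pos"][2]*1e3,"yaw tool y rel jig y",np.arctan2(M[1,1],M[0,1])-t-np.pi/2,"F jig",s["wrist_force"][:2]@R,s["wrist_force"][2],"grip",s["grip_width"]*88,"tilt",M[:2,2],"q",s["q"])
E
python3 st.py
```

```text
clk 0.7667 jig mm [-128.551  417.726] z 238.13498614174907 yaw tool y rel jig y -0.003079476126623071 F jig [0.575 0.315] -0.9650490384336735 grip 36.986584988786106 tilt [-0.001 -0.001] q [-1.111  0.713 -0.436  1.558  0.346  0.948  0.461]
```

Call:
send_rows --rows '[[[0.32,0.2,-3.4,0,0,0,0],[0.32,0.2,-3.4,0,0,0,0],[0.32,0.2,-3.4,0,0,0,0],[0.32,0.2,-3.4,0,0,0,0],[0.32,0.2,-3.4,0,0,0,0]]]'

```text
clock: 1.18
eef_pos: [0.2617, 0.4459, 0.2386]
ee_rot: [-0.267, 0.964, -0.0, -0.0]
wrist_force: [0.8, 0.8, 0.1]
grip_width: 0.342
gripper_force: 0.0
```

Call:
send_rows --rows '[[[0.32,0,-3.4,0,0,0,0],[0.32,0,-3.4,0,0,0,0],[0.32,0,-3.4,0,0,0,0],[0.32,0,-3.4,0,0,0,0],[0.32,0,-3.4,0,0,0,0]]]'

```text
clock: 1.6
eef_pos: [0.3499, 0.3006, 0.2387]
ee_rot: [-0.267, 0.964, -0.0, 0.0]
wrist_force: [0.4, -0.7, -0.2]
grip_width: 0.341
gripper_force: 0.0
```

Call:
send_rows --rows '[[[0.32,0,-3.0,1.5,0,0,0],[0.32,0,-2.5,2.5,0,0,0],[0.32,0,0,3,0,0,0],[0.32,0,0,3,0,0,0],[0.32,0,0,0,0,0,0]]]'

```text
clock: 2.02
eef_pos: [0.3762, 0.2529, 0.1351]
ee_rot: [-0.267, 0.964, -0.002, -0.004]
wrist_force: [-0.9, -0.5, 0.5]
grip_width: 0.337
gripper_force: 0.0
```

```bash
python3 st.py
```

```text
clk 2.0167 jig mm [-143.393   22.21 ] z 135.07673677441522 yaw tool y rel jig y -0.009792483428536336 F jig [-1.012  0.042] 0.4799215958867453 grip 29.622872840492384 tilt [-0.006 -0.005] q [-0.488  0.678 -0.326  2.155  0.548  0.396  0.852]
```

Call:
send_rows --rows '[[[0.32,0,-0.2,3,0,0,0],[0.32,0,-0.2,3,0,0,0],[0.32,0,0,3,0,0,0],[0.32,0,0,1,0,0,0],[0.32,0,0,0,0,0,0]]]'

```text
clock: 2.43
eef_pos: [0.3794, 0.2521, 0.0376]
ee_rot: [-0.269, 0.963, -0.001, -0.001]
wrist_force: [-1.0, -1.1, 0.5]
grip_width: 0.342
gripper_force: 0.0
```

```bash
python3 st.py; python3 - <<'E'
from bench import viewer
import cv2
b=viewer.capture("top")["color"][:,:,::-1]; a=viewer.capture("scene")["color"][:,:,::-1]
cv2.imwrite("pics/t2.png",cv2.hconcat([cv2.resize(b[130:330,100:330],(400,348)),cv2.resize(a[100:274,200:400],(400,348))]))
E
```

```text
clk 2.4333 jig mm [-141.039   19.88 ] z 37.576924976893736 yaw tool y rel jig y -0.006051471619555215 F jig [-1.408 -0.401] 0.49385569691000814 grip 30.134045046527945 tilt [-0.001 -0.002] q [-0.643  0.874 -0.073  2.202  0.692  0.09   0.735]
```

View pics/t2.png

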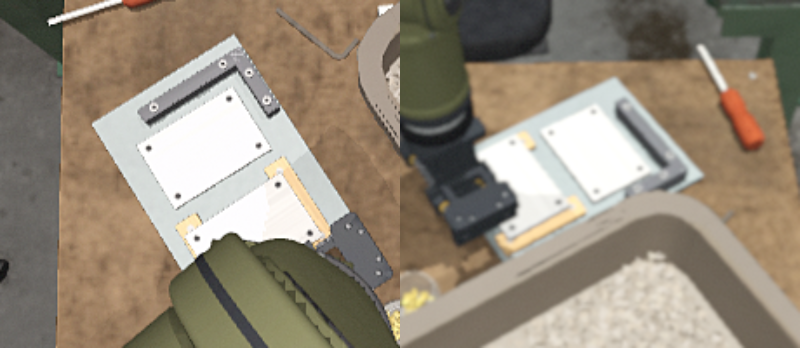

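The fingers are behind the upper plate (left panel bottom, right panel about (470,190)), and the body clears the tote. Joint 6 is near its limit, so I'll move a little forward while lowering.

Call:
send_rows --rows '[[[0.32,-0.5,0,0.6,0,0,0],[0.32,-0.5,0,0.6,0,0,0],[0.32,-0.2,-0.1,0.6,0,0,0.006],[0.32,0,0,0.6,0,0,0],[0.32,0,0,0,0,0,0]]]'

```text
clock: 2.95
eef_pos: [0.3908, 0.257, 0.0139]
ee_rot: [-0.266, 0.964, -0.0, -0.0]
wrist_force: [-0.4, -0.2, 0.2]
grip_width: 0.345
gripper_force: 0.0
```

```bash
python3 st.py
```

```text
clk 2.95 jig mm [-128.826   18.096] z 13.865598327573572 yaw tool y rel jig y -0.012220057944959617 F jig [-0.453  0.004] 0.20873619006446426 grip 30.320681027899653 tilt [-0.001 -0.   ] q [-0.65   0.927 -0.05   2.17   0.714  0.061  0.717]
```

Call:
send_rows --rows '[[[0.32,-0.5,0,0,0,0,-0.012],[0.32,-0.5,0,0,0,0,0],[0.32,-0.5,0,0,0,0,0],[0.32,-0.5,0,0,0,0,0],[0.32,-0.5,0,0,0,0,0]]]'

```text
clock: 3.37
eef_pos: [0.4124, 0.2702, 0.0148]
ee_rot: [-0.272, 0.962, -0.0, -0.0]
wrist_force: [-1.9, -1.3, -1.0]
grip_width: 0.338
gripper_force: 0.6
```

Call:
send_rows --rows '[[[0.32,-0.5,0,0,0,0,0],[0.32,-0.5,0,0,0,0,0],[0.32,-0.5,0,0,0,0,0],[0.32,-0.5,0,0,0,0,0],[0.32,-0.5,0,0,0,0,0]]]'

```text
clock: 3.78
eef_pos: [0.4333, 0.283, 0.0148]
ee_rot: [-0.272, 0.962, -0.0, -0.0]
wrist_force: [-2.8, -2.1, 2.4]
grip_width: 0.344
gripper_force: 1.7
```

```bash
python3 st.py; python3 - <<'E'
from bench import viewer
import cv2
b=viewer.capture("top")["color"][:,:,::-1]; a=viewer.capture("scene")["color"][:,:,::-1]
cv2.imwrite("pics/t3.png",cv2.hconcat([cv2.resize(b[130:330,100:330],(400,348)),cv2.resize(a[100:274,200:400],(400,348))]))
E
```

```text
clk 3.7833 jig mm [-78.934  18.023] z 14.794087630070587 yaw tool y rel jig y 0.00018767671741226621 F jig [-3.453 -0.358] 2.409000428799926 grip 30.29771585073071 tilt [-0.001 -0.001] q [-0.549  0.94  -0.196  2.018  0.692  0.25   0.779]
```

View pics/t3.png

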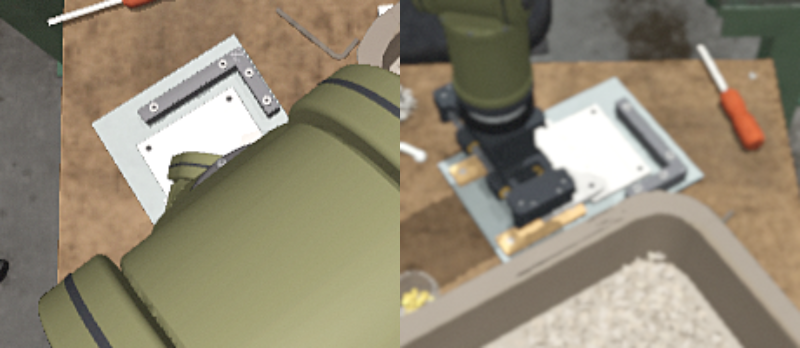

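The plate slides flat at 3.5 N and nothing else has moved. Continuing.

Call:
send_rows --rows '[[[0.32,-0.5,0,0.02,0,0,0],[0.32,-0.5,0,0.02,0,0,0],[0.32,-0.5,0,0.02,0,0,0],[0.32,-0.5,0,0,0,0,0],[0.32,-0.5,0,0,0,0,0]]]'

```text
clock: 4.3
eef_pos: [0.4551, 0.2966, 0.0141]
ee_rot: [-0.272, 0.962, 0.0, 0.0]
wrist_force: [-1.7, -0.7, 2.3]
grip_width: 0.338
gripper_force: 1.5
```

Call:
send_rows --rows '[[[0.32,-0.4,0,0.02,0,0,0],[0.32,-0.4,0,0.02,0,0,0],[0.32,-0.4,0,0.02,0,0,0],[0.32,-0.4,0,0,0,0,0],[0.32,-0.4,0,0,0,0,0]]]'

```text
clock: 4.72
eef_pos: [0.4724, 0.3073, 0.0134]
ee_rot: [-0.272, 0.962, 0.0, 0.0]
wrist_force: [-0.3, -1.2, -0.8]
grip_width: 0.338
gripper_force: 0.5
```

```bash
python3 st.py
```

```text
clk 4.7167 jig mm [-32.871  18.249] z 13.416449129867672 yaw tool y rel jig y 9.443773116535326e-05 F jig [-0.925 -0.89 ] -0.8445242225827925 grip 29.766762795568216 tilt [0.001 0.001] q [-0.494  0.97  -0.281  1.879  0.657  0.384  0.846]
```

Call:
send_rows --rows '[[[0.32,-0.4,0,0,0,0,0],[0.32,-0.4,0,0,0,0,0],[0.32,-0.4,0,0,0,0,0],[0.32,-0.4,0,0,0,0,0],[0.32,-0.4,0,0,0,0,0]]]'

```text
clock: 5.13
eef_pos: [0.4892, 0.3176, 0.0135]
ee_rot: [-0.272, 0.962, 0.0, 0.0]
wrist_force: [-0.9, -1.1, -0.3]
grip_width: 0.339
gripper_force: 0.5
```

Call:
send_rows --rows '[[[0.32,-0.15,0,0,0,0,0],[0.32,-0.15,0,0,0,0,0],[0.32,-0.15,0,0,0,0,0],[0.32,-0.15,0,0,0,0,0],[0.32,-0.15,0,0,0,0,0]]]'

```text
clock: 5.55
eef_pos: [0.4935, 0.32, 0.0134]
ee_rot: [-0.272, 0.962, -0.001, -0.002]
wrist_force: [-4.7, -3.5, 2.8]
grip_width: 0.337
gripper_force: 2.6
```

```bash
python3 st.py
```

```text
clk 5.55 jig mm [-8.295 18.05 ] z 13.438800063650746 yaw tool y rel jig y 0.0005997816290559399 F jig [-5.842 -0.521] 2.7656795556728997 grip 29.638571393797985 tilt [-0.003 -0.003] q [-0.471  0.991 -0.321  1.797  0.634  0.462  0.888]
```

Call:
send_rows --rows '[[[0.32,-0.15,0,0,0,0,0],[0.32,-0.15,0,0,0,0,0],[0.32,-0.15,0,0,0,0,0],[0.32,0,0,0,0,0,0]]]'

```text
clock: 5.88
eef_pos: [0.4979, 0.3227, 0.0134]
ee_rot: [-0.272, 0.962, -0.001, -0.001]
wrist_force: [-3.9, -1.4, 2.4]
grip_width: 0.338
gripper_force: 2.3
```

```bash
python3 st.py
```

```text
clk 5.8833 jig mm [-3.138 18.014] z 13.425353159692229 yaw tool y rel jig y 0.0002952701927192436 F jig [-4.117  0.828] 2.408814036663002 grip 29.73534464427925 tilt [-0.002 -0.002] q [-0.468  0.995 -0.326  1.782  0.63   0.474  0.895]
```

Call:
send_rows --rows '[[[0.32,-0.12,0,0,0,0,0],[0.32,-0.12,0,0,0,0,0],[0.32,-0.12,0,0,0,0,0],[0.32,0,0,0,0,0,0]]]'

```text
clock: 6.22
eef_pos: [0.5, 0.324, 0.0134]
ee_rot: [-0.272, 0.962, -0.001, -0.002]
wrist_force: [-5.6, -4.7, 4.5]
grip_width: 0.34
gripper_force: 3.6
```

```bash
python3 st.py
```

```text
clk 6.2167 jig mm [-0.707 18.021] z 13.35123764248898 yaw tool y rel jig y 0.00040486830705876997 F jig [-7.228 -1.083] 4.462176585465671 grip 29.950494498183453 tilt [-0.004 -0.003] q [-0.466  0.997 -0.331  1.772  0.627  0.485  0.9  ]
```

Call:
send_rows --rows '[[[0.32,-0.1,0,0,0,0,0],[0.32,-0.1,0,0,0,0,0],[0.32,0,0,0,0,0,0]]]'

```text
clock: 6.47
eef_pos: [0.5, 0.3239, 0.0133]
ee_rot: [-0.272, 0.962, -0.002, -0.004]
wrist_force: [-9.8, -5.9, 9.5]
grip_width: 0.341
gripper_force: 5.6
```

```bash
python3 st.py
```

```text
clk 6.4667 jig mm [-0.722 17.979] z 13.273798805437554 yaw tool y rel jig y 0.0008866523575870033 F jig [-11.417   0.126] 9.489711711054435 grip 29.99402947157869 tilt [-0.006 -0.006] q [-0.465  0.999 -0.334  1.768  0.625  0.492  0.903]
```

Both plates are stopped at the far fence. I'll press a touch more, back off, rise, and go round to the +y side.

Call:
send_rows --rows '[[[0.32,-0.15,0,0,0,0,0],[0.32,0,0,0,0,0,0],[0.32,0.8,0,0,0,0,0],[0.32,1.2,0,0,0,0,0],[0.32,0,0,-2.5,0,0,0]]]'

```text
clock: 6.88
eef_pos: [0.4848, 0.3148, 0.0356]
ee_rot: [-0.273, 0.962, -0.001, -0.003]
wrist_force: [0.6, -0.2, 0.6]
grip_width: 0.336
gripper_force: 0.0
```

Call:
send_rows --rows '[[[0.32,0,0,-2.5,0,0,0],[0.32,-1.4,2,-1,0,0,0],[0.32,-2,3,0,0,0,0],[0.32,-2,3,0,0,0,0],[0.32,-1.5,2,0,0,0,0]]]'

```text
clock: 7.3
eef_pos: [0.4947, 0.4434, 0.075]
ee_rot: [-0.273, 0.962, 0.003, 0.002]
wrist_force: [-0.9, 0.0, -0.9]
grip_width: 0.339
gripper_force: 0.0
```

Call:
send_rows --rows '[[[0.32,0,0,0,0,0,0.12],[0.32,0,0,0,0,0,0.12],[0.32,0,0,0,0,0,0.12],[0.32,0,0,0,0,0,0.12],[0.32,0,0,0,0,0,0.12]]]'

```text
clock: 7.72
eef_pos: [0.4954, 0.4392, 0.0739]
ee_rot: [0.027, 1.0, 0.001, 0.001]
wrist_force: [0.0, 0.0, 0.3]
grip_width: 0.342
gripper_force: 0.0
```

Call:
send_rows --rows '[[[0.32,0,0,0,0,0,0.12],[0.32,0,0,0,0,0,0.12],[0.32,0,0,0,0,0,0.12],[0.32,0,0,0,0,0,0.12],[0.32,0,0,0,0,0,0.12]]]'

```text
clock: 8.13
eef_pos: [0.4954, 0.4393, 0.074]
ee_rot: [0.321, 0.947, 0.002, 0.001]
wrist_force: [1.5, -0.2, -1.0]
grip_width: 0.336
gripper_force: 0.0
```

Call:
send_rows --rows '[[[0.32,0,0,0,0,0,0.12],[0.32,0,0,0,0,0,0.12],[0.32,0,0,0,0,0,0.12],[0.32,0,0,0,0,0,0]]]'

```text
clock: 8.47
eef_pos: [0.4952, 0.4394, 0.074]
ee_rot: [0.484, 0.875, 0.001, 0.001]
wrist_force: [0.4, 0.2, -0.4]
grip_width: 0.339
gripper_force: 0.0
```

```bash
python3 st.py
```

```text
clk 8.4667 jig mm [ 55.63  118.873] z 73.96093203193205 yaw tool y rel jig y -1.5617904620458778 F jig [ 0.483 -0.063] -0.4427601532596265 grip 29.86428248246363 tilt [0.003 0.002] q [-0.791  0.942 -0.009  1.567  0.013  0.629 -0.247]
```

Call:
send_rows --rows '[[[0.32,0,-0.4,2.5,0,0,0.009],[0.32,0,-0.3,2,0,0,0],[0.32,0,0,1.5,0,0,0],[0.32,0,0,0,0,0,0]]]'

```text
clock: 8.8
eef_pos: [0.4869, 0.4333, 0.0105]
ee_rot: [0.486, 0.874, -0.002, -0.001]
wrist_force: [0.1, 0.2, -0.8]
grip_width: 0.339
gripper_force: 0.0
```

```bash
python3 st.py; python3 - <<'E'
from bench import viewer
import cv2
b=viewer.capture("top")["color"][:,:,::-1]; a=viewer.capture("scene")["color"][:,:,::-1]
cv2.imwrite("pics/t4.png",cv2.hconcat([cv2.resize(b[130:330,100:330],(400,348)),cv2.resize(a[134:234,230:345],(400,348))]))
E
```

```text
clk 8.8 jig mm [ 45.431 118.027] z 10.497617168849033 yaw tool y rel jig y -1.5660046898899171 F jig [0.187 0.161] -0.8250790068598726 grip 29.831858226111265 tilt [-0.003 -0.003] q [-0.793  1.029 -0.009  1.6    0.015  0.517 -0.254]
```

View pics/t4.png

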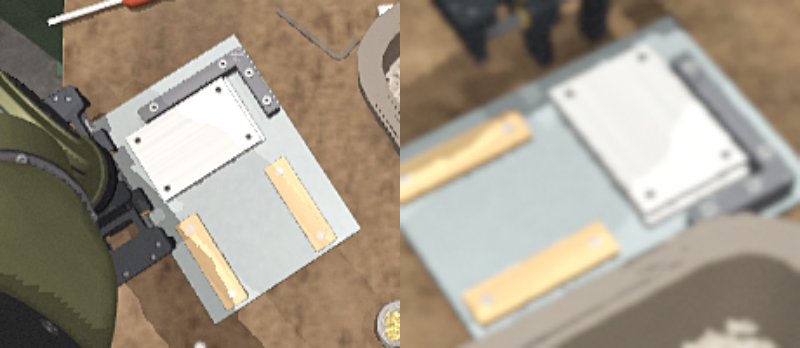

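The plates are stacked against the far fence, roughly 15–20 mm short of the side fence, and the fingers are on the +y side. I'll raise 3 mm and push along −y.

Call:
send_rows --rows '[[[0.32,-0.2,0.2,-0.3,0,0,0],[0.32,-0.6,0.1,0,0,0,0.004],[0.32,-0.6,0,0,0,0,0],[0.32,-0.6,0,0,0,0,0],[0.32,-0.3,0,0,0,0,0]]]'

```text
clock: 9.32
eef_pos: [0.5045, 0.4147, 0.0171]
ee_rot: [0.49, 0.872, 0.0, 0.001]
wrist_force: [0.6, -1.1, 0.5]
grip_width: 0.341
gripper_force: 0.0
```

```bash
python3 st.py
```

```text
clk 9.3167 jig mm [50.652 92.932] z 17.075859008768653 yaw tool y rel jig y -1.5744287695489174 F jig [-0.003 -1.232] 0.5067303681861918 grip 29.974147453521674 tilt [ 0.001 -0.001] q [-0.754  1.019 -0.011  1.602  0.021  0.521 -0.23 ]
```

Call:
send_rows --rows '[[[0.32,0,0,0.35,0,0,-0.004],[0.32,0,0,0,0,0,0],[0.32,-0.3,0,0,0,0,0],[0.32,-0.3,0,0,0,0,0],[0.32,-0.3,0,0,0,0,0]]]'

```text
clock: 9.73
eef_pos: [0.5073, 0.4091, 0.0129]
ee_rot: [0.487, 0.873, 0.0, -0.0]
wrist_force: [-0.4, 1.1, -0.3]
grip_width: 0.339
gripper_force: 0.5
```

```bash
python3 st.py
```

```text
clk 9.7333 jig mm [50.113 86.694] z 12.885376077967505 yaw tool y rel jig y -1.5680613648596577 F jig [0.206 1.189] -0.28944046255711176 grip 29.796289871988908 tilt [-0.001  0.001] q [-0.741  1.024 -0.016  1.605  0.026  0.513 -0.218]
```

Call:
send_rows --rows '[[[0.32,-0.25,0,0,0,0,0.002],[0.32,-0.25,0,0,0,0,0],[0.32,-0.25,0,0,0,0,0],[0.32,-0.25,0,0,0,0,0],[0.32,-0.2,0,0,0,0,0]]]'

```text
clock: 10.15
eef_pos: [0.5139, 0.3984, 0.0129]
ee_rot: [0.488, 0.873, -0.0, -0.0]
wrist_force: [-1.0, 1.9, -0.7]
grip_width: 0.34
gripper_force: 1.3
```

```bash
python3 st.py
```

```text
clk 10.15 jig mm [50.074 74.121] z 12.895522476447551 yaw tool y rel jig y -1.5706314468984441 F jig [0.194 2.154] -0.6875785927092026 grip 29.92248553476071 tilt [-0. -0.] q [-0.721  1.023 -0.018  1.61   0.03   0.509 -0.205]
```

Call:
send_rows --rows '[[[0.32,-0.12,0,0,0,0,0],[0.32,-0.12,0,0,0,0,0],[0.32,-0.12,0,0,0,0,0],[0.32,0,0,0,0,0,0]]]'

```text
clock: 10.48
eef_pos: [0.5153, 0.3962, 0.013]
ee_rot: [0.488, 0.873, 0.0, -0.001]
wrist_force: [-2.6, 3.1, -1.4]
grip_width: 0.339
gripper_force: 2.1
```

```bash
python3 st.py
```

```text
clk 10.4833 jig mm [50.125 71.516] z 12.957942798835699 yaw tool y rel jig y -1.570207226903618 F jig [-0.62   3.979] -1.4463762204205053 grip 29.836558656402886 tilt [-0.001  0.001] q [-0.715  1.022 -0.019  1.611  0.031  0.508 -0.201]
```

Call:
send_rows --rows '[[[0.32,-0.12,0,0,0,0,0],[0.32,-0.12,0,0,0,0,0],[0.32,-0.12,0,0,0,0,0],[0.32,0,0,0,0,0,0]]]'

```text
clock: 10.82
eef_pos: [0.5153, 0.3961, 0.013]
ee_rot: [0.487, 0.873, 0.001, -0.002]
wrist_force: [-5.8, 7.4, -1.8]
grip_width: 0.342
gripper_force: 4.6
```

```bash
python3 st.py
```

```text
clk 10.8167 jig mm [50.079 71.425] z 12.970881645553105 yaw tool y rel jig y -1.5683138310611344 F jig [-1.081  9.397] -1.7937535266309013 grip 30.10854900402029 tilt [-0.003  0.005] q [-0.711  1.022 -0.024  1.612  0.031  0.507 -0.197]
```

It is seated on the side fence at about 9 N. I'll press slightly, back off and rise, then return for a second x push.

Call:
send_rows --rows '[[[0.32,-0.1,0,0,0,0,0],[0.32,0,0,0,0,0,0],[0.32,1,0,0,0,0,0],[0.32,2,0,0,0,0,0],[0.32,1,0,-3,0,0,0]]]'

```text
clock: 11.23
eef_pos: [0.4944, 0.4236, 0.0386]
ee_rot: [0.488, 0.873, -0.005, -0.001]
wrist_force: [-0.7, 0.6, -1.1]
grip_width: 0.343
gripper_force: 0.0
```

Call:
send_rows --rows '[[[0.32,0.5,0,-3,0,0,-0.12],[0.32,0,0,0,0,0,-0.12],[0.32,0,0,0,0,0,-0.12],[0.32,0,0,0,0,0,-0.12],[0.32,0,0,0,0,0,-0.12]]]'

```text
clock: 11.65
eef_pos: [0.4966, 0.4284, 0.0737]
ee_rot: [0.206, 0.979, -0.0, 0.002]
wrist_force: [-0.5, 0.4, -0.0]
grip_width: 0.341
gripper_force: 0.0
```

Call:
send_rows --rows '[[[0.32,0,0,0,0,0,-0.12],[0.32,0,0,0,0,0,-0.12],[0.32,0,0,0,0,0,-0.12],[0.32,0,0,0,0,0,-0.12],[0.32,0,0,0,0,0,-0.12]]]'

```text
clock: 12.07
eef_pos: [0.4967, 0.4282, 0.0732]
ee_rot: [-0.092, 0.996, -0.001, 0.001]
wrist_force: [-0.2, -0.4, 0.3]
grip_width: 0.336
gripper_force: 0.0
```

Call:
send_rows --rows '[[[0.32,0,0,0,0,0,-0.12],[0.32,0,0,0,0,0,-0.12],[0.32,0,0,0,0,0,-0.12],[0.32,0,0,0,0,0,0]]]'

```text
clock: 12.4
eef_pos: [0.4967, 0.428, 0.0729]
ee_rot: [-0.267, 0.964, -0.001, 0.001]
wrist_force: [-0.3, 0.1, 0.4]
grip_width: 0.339
gripper_force: 0.0
```

```bash
python3 st.py; python3 - <<'E'
from bench import viewer
import cv2,numpy as np
b=viewer.capture("top"); a=viewer.capture("scene"); np.savez("top5.npz",**b)
b=b["color"][:,:,::-1];a=a["color"][:,:,::-1]
cv2.imwrite("pics/t5.png",cv2.hconcat([cv2.resize(b[150:250,160:275],(400,348),interpolation=2),cv2.resize(a[134:234,230:345],(400,348),interpolation=2)]))
E
```

```text
clk 12.4 jig mm [ 50.964 108.392] z 72.92426944479602 yaw tool y rel jig y -0.009916673910766782 F jig [-0.226  0.255] 0.4170850289081464 grip 29.790813625553312 tilt [ 0.002 -0.002] q [-0.567  0.965 -0.415  1.573  0.532  0.718  0.882]
```

View pics/t5.png

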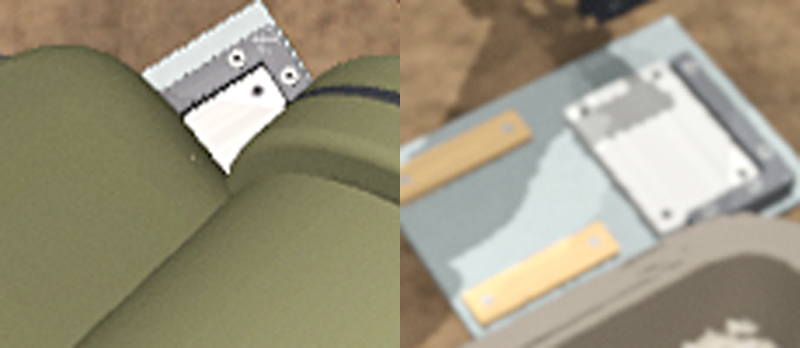

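It looks home. I'll do a light second x push to make sure.

Call:
send_rows --rows '[[[0.32,2,-2.5,0,0,0,-0.01],[0.32,2,-2.5,0,0,0,0],[0.32,2,-2.5,0,0,0,0],[0.32,1.3,-2.5,0,0,0,0],[0.32,0,0,2,0,0,0]]]'

```text
clock: 12.92
eef_pos: [0.4878, 0.2984, 0.0552]
ee_rot: [-0.267, 0.964, -0.004, 0.001]
wrist_force: [0.1, -0.7, -0.7]
grip_width: 0.339
gripper_force: 0.0
```

Call:
send_rows --rows '[[[0.32,0,0,2,0,0,0],[0.32,0,0,1.2,0,0,0],[0.32,0,0,0.5,0,0,0],[0.32,0,0,0,0,0,0],[0.32,0,0,0,0,0,0]]]'

```text
clock: 13.33
eef_pos: [0.4846, 0.3071, 0.0162]
ee_rot: [-0.272, 0.962, 0.0, 0.0]
wrist_force: [-0.6, -0.5, 0.5]
grip_width: 0.341
gripper_force: 0.0
```

```bash
python3 st.py
```

```text
clk 13.3333 jig mm [-22.642  11.714] z 16.23540002797874 yaw tool y rel jig y -0.0008115218090400944 F jig [-0.758 -0.068] 0.5164853914590408 grip 30.01779990642488 tilt [0. 0.] q [-0.466  0.975 -0.311  1.847  0.662  0.425  0.86 ]
```

Lower 2.5 mm and push about 21 mm, easing in.

Call:
send_rows --rows '[[[0.32,-0.5,0,0.25,0,0,0],[0.32,-0.5,-0.3,0,0,0,0],[0.32,-0.5,0,0,0,0,0],[0.32,-0.3,0,0,0,0,0],[0.32,-0.15,0,0,0,0,0]]]'

```text
clock: 13.75
eef_pos: [0.5038, 0.3146, 0.0139]
ee_rot: [-0.271, 0.963, 0.0, 0.001]
wrist_force: [-0.4, 0.1, 0.1]
grip_width: 0.338
gripper_force: 0.0
```

Call:
send_rows --rows '[[[0.32,-0.15,0,0,0,0,0],[0.32,-0.15,0,0,0,0,0],[0.32,-0.1,0,0,0,0,0],[0.32,0,0,0,0,0,0]]]'

```text
clock: 14.08
eef_pos: [0.5051, 0.3156, 0.0134]
ee_rot: [-0.272, 0.962, -0.001, -0.001]
wrist_force: [-3.6, -2.0, 1.1]
grip_width: 0.339
gripper_force: 1.6
```

```bash
python3 st.py
```

```text
clk 14.0833 jig mm [-0.771  8.191] z 13.393772999802042 yaw tool y rel jig y -0.00042718459628110494 F jig [-4.061  0.187] 1.1202180678502436 grip 29.81513530465777 tilt [-0.002 -0.002] q [-0.444  0.998 -0.34   1.775  0.645  0.485  0.899]
```

Contact is at the same stop (−0.77). I'll press to about 11 N and retreat clear.

Call:
send_rows --rows '[[[0.32,-0.15,0,0,0,0,0],[0.32,-0.15,0,0,0,0,0],[0.32,0,0,0,0,0,0],[0.32,1,0,0,0,0,0],[0.32,1.5,0,0,0,0,0]]]'

```text
clock: 14.5
eef_pos: [0.4886, 0.3058, 0.0137]
ee_rot: [-0.271, 0.962, 0.001, 0.002]
wrist_force: [0.3, -0.4, -0.2]
grip_width: 0.337
gripper_force: 0.0
```

Call:
send_rows --rows '[[[0.32,0.5,0,-2.5,0,0,0],[0.32,0,0,-3.5,0,0,0],[0.32,0,0,-3.5,0,0,0],[0.32,0,2,-3.5,0,0,0],[0.32,0,3,-3,0,0,0]]]'

```text
clock: 14.92
eef_pos: [0.4599, 0.342, 0.1751]
ee_rot: [-0.269, 0.963, -0.001, 0.001]
wrist_force: [0.7, 0.9, -0.4]
grip_width: 0.34
gripper_force: 0.0
```

Call:
send_rows --rows '[[[0.32,1,3.4,0,0,0,0],[0.32,1,3.4,0,0,0,0],[0.32,1,3.4,0,0,0,0],[0.32,1,3.4,0,0,0,0],[0.32,1,3.4,0,0,0,0]]]'

```text
clock: 15.33
eef_pos: [0.3248, 0.4646, 0.1734]
ee_rot: [-0.272, 0.962, 0.001, 0.001]
wrist_force: [1.1, 0.9, -0.0]
grip_width: 0.343
gripper_force: 0.0
```

Call:
send_rows --rows '[[[0.32,1,3.4,0,0,0,0],[0.32,1,3.4,0,0,0,0],[0.32,1,3.4,0,0,0,0],[0.32,1,3.4,0,0,0,0],[0.32,0,0,0,0,0,0]]]'

```text
clock: 15.75
eef_pos: [0.2113, 0.5649, 0.174]
ee_rot: [-0.277, 0.961, 0.005, -0.002]
wrist_force: [-0.6, 1.0, 0.7]
grip_width: 0.343
gripper_force: 0.0
```

```bash
python3 st.py; python3 - <<'E'
from bench import viewer
import cv2,numpy as np
b=viewer.capture("top"); a=viewer.capture("scene"); np.savez("top6.npz",**b)
b=b["color"][:,:,::-1];a=a["color"][:,:,::-1]
cv2.imwrite("pics/t6.png",cv2.hconcat([cv2.resize(b[155:255,165:265],(400,400),interpolation=2),cv2.resize(a[134:234,250:350],(400,400),interpolation=2)]))
E
```

```text
clk 15.75 jig mm [-120.498  374.412] z 174.03364440301965 yaw tool y rel jig y 0.01013959802344111 F jig [-0.003  1.221] 0.7099547728386 grip 30.148965531321934 tilt [-0.006  0.009] q [-1.033  0.766 -0.448  1.695  0.433  0.773  0.449]
```

View pics/t6.png

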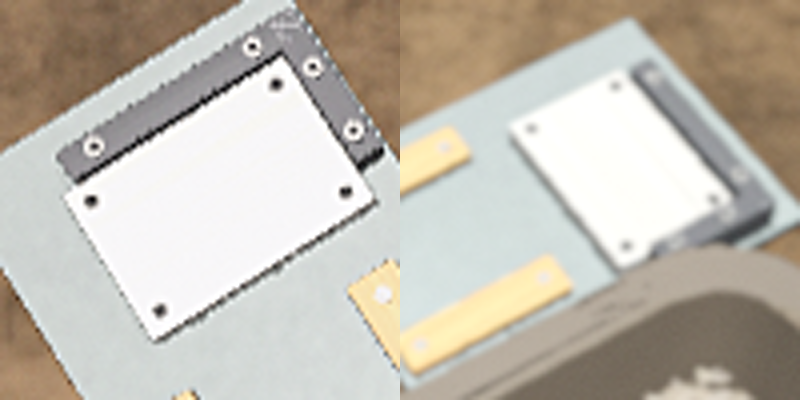

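The upper plate is flush with both fences at (285,60), with its holes at (276,84), (345,191), (159,310) and (91,201). Quick numeric check, and sign off if it agrees.

```bash
python3 - <<'E'
from geo import *
from bench import robot
T=np.load("top6.npz"); px=np.array([[165+(x+.5)/4-.5,155+(y+.5)/4-.5] for x,y in [(91,201),(276,84),(345,191),(159,310)]])
t=.550;R=np.array([[np.cos(t),-np.sin(t)],[np.sin(t),np.cos(t)]])
J=(onz(T,px,.026)[:,:2]-[.5096,.3091])@R*1e3
th,o,e=fit2([(30,50),(30,-50),(-30,-50),(-30,50)],J);print(th,o,e)
if abs(th)<.02 and np.abs(o-[50,0]).max()<3: print(robot.sign_off())
E
```

```text
0.003987275654719555 [50.42501014  0.83473816] 0.26028661849617407
the job is handed in; nothing more can be done
None
```

The upper plate is on the lower one and both are pushed home against the two fences. The last check put the upper plate within about 1 mm and 0.004 rad of home, with the gripper clear, and I signed the job off at about 16 s; the lower plate is hidden under it, so its seat is judged from the pushes stopping at the fences.

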